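# Put the tea carton away behind the organiser's sliding shutter

### The job

Put the tea carton away in the low two-bay organiser: slide the shutter fully aside, lift the carton out of its wooden holder (only its middle can be gripped there), set it down on the bare worktop, let go, and take it again by its end so that it can go lengthwise into the uncovered bay with the gripper staying outside. Push it in until nothing of it sticks out, the right way up as it was, then slide the shutter fully shut in front of it. Do not disturb the salt shaker, the cup or the mug.

Things in the scene. Friction and masses are not known exactly. Their poses are not given: they have to be found in the camera images.
- tea_mid (a point): Centre (33 mm above the underside) of the loose tea carton, a printed cardboard box 68 (its x) x 136 (its y) x 66 mm (its z, up), 0.07 to 0.17 kg. It starts in the holder, its length along the holder's y.
- holder: Fixed open-topped wooden holder, 88 (x) x 156 (y) x 65 mm high; origin: centre of its underside. Walls and floor 6 mm thick, 4 mm play round the carton, whose top stands 7 mm above the walls. Each long side (+x and -x) has a cut-out 64 mm wide in its middle, from the floor up, where fingers reach the carton; elsewhere the walls hide its sides.
- organiser: Fixed low wooden organiser, 165 (x) x 202 (y) x 111 mm high; origin: centre of its underside. Front faces its -x, at x = -0.0825. Two bays, centred at y = +0.049 (empty, for the carton) and y = -0.049 (holds a tin), each 88 wide, 78 high (z 25 to 103 mm), 157 deep. The 8 mm roof begins 12 mm behind the front. The 25 mm high floor ends at the front, with no ledge to rest on.
- bay_mouth (a point): Middle of the front edge of the empty bay's floor, 25 mm above the worktop; axes as the organiser's: +x leads into the bay.
- shutter_pull (a point): Grip point on the shutter's pull: an upright aluminium plate 12 mm thick (organiser's y) standing out 35 mm towards the organiser's -x from the shutter's middle, z 63 to 121 mm above the worktop. The point lies 18 mm out from the shutter's face, 105 mm above the worktop. Pinch the plate from above. Axes as the organiser's.
- shutter (a joint): Travel (m) of the sliding shutter, a panel 94 wide, 6 thick, z 12 to 109 mm, its front face at the organiser's x = -0.092: 0 = shut, in front of the empty bay; 0.098 = fully aside, in front of the other bay. It opens along the organiser's -y with about 1 N of friction and stays where it is left. A channel below floor level guides it.
- salt_mid (a point): Centre of a loose salt shaker, 44 mm wide, 90 mm high; a bystander.
- cup_mid (a point): Centre of a loose white cup, 62 mm wide (89 with its handle), 52 mm high; a bystander.
- mug_mid (a point): Centre of a loose two-tone mug, 78 mm wide (112 with its handle), 92 mm high; a bystander.

How it is judged:
By the outcome, as a careful person would: the job done as asked, in the order asked, and still so for the second after the job is handed in, with the robot touching nothing.
It also fails if it takes over 69 s, if anything falls off the work surface, if the arm or the gripper's body presses on something with over 40 N, if the wrist force passes 120 N, or if a joint passes its speed limit or range.

### The arm

A 7-joint arm with a two-finger parallel gripper is mounted at the origin on a cart in front of the work surface, level with it; the furniture and walls round the work are solid. World frame = base frame: x ahead of the robot, y to its left, z up, the work surface at z = 0. Lengths are in m, angles in rad, forces in N, time in s.
With the tool pointing down it reaches from about 0.4 to 0.85 m from the base axis. Payload 4.5 kg.
Tool frame: the origin (TCP) lies on the centre line of the jaws, within the pads' length; the fingertips stand r.tip_extent ahead of it and the grasp point (between the pads) is the TCP (r.tip_extent is the distance from the TCP to the fingertips, in m); z points along the fingers, y is the line along which they close (so a half turn about z gives the same grasp; the last joint's range is limited). The gripper opens to 88 mm and grips with 3 to 60 N. Pads are 18 mm wide; open, the fingers measure 123 mm over their backs; the gripper's body (75 mm by 187 mm) begins 45 mm behind the grasp point.
Start: joints at [1.305, 0.689, -0.195, 1.565, 0.157, 0.902, -0.215], TCP at [0.185, -0.597, 0.224] pointing down, gripper open.
Joint ranges: [-3.01, 3.01], [-0.46, 2.08], [-1.47, 1.51], [0.13, 2.56], [-1, 4.14], [0.04, 2.09], [-2.66, 2.66]. Speed limits (rad/s): [2.57, 2.57, 3.14, 3.14, 3.14, 3.14, 3.14].

### API

Orientations are given as a unit quaternion [x, y, z, w].
In Python, from plant import sensors, vision, finish_job, r gives the robot as it stands. The module is installed in compiled form; this text tells all that it offers.
- The arm moves only by the tool step_arm, never from a script. Its argument "steps" is a list of rows, each a list of 2 entries, a list of its own where there are three numbers: the shift along the tool's x, y, z in cm, then the turn, a rotation vector about the tool's x, y, z in degrees. A call has 1 to 12 rows; each row shifts and turns the commanded pose from where the row before left it, along the tool's axes as they then stand; what a row does not reach is not made up. A row lasts 1/8 s, in which the tool goes at most 62.5 mm and 10.7 degrees, less where a joint would pass 70% of its speed; a pose out of reach is approached as far as the arm can. A call with a gripper value outside its range is refused whole. "claw" is the opening, from -1 (shut) to 1 (fully open), set as the call begins (left out, the last holds). The fingers move at their own pace and stop on an object; "grip_force" is the grip in N (left out, the last holds). Time passes only in rows, so rows that do not move let the fingers close. It gives the time, the measured TCP pose, the force, the opening and the grip force at its end, in the units of the state.
- sensors.get_state(): the state, without advancing time (a new reading comes with each control period).
- vision.snapshot(name): name is "side" or "top"; returns a dict with "img" (480x640x3 uint8, red, green, blue), "fx", "fy", "cx", "cy" (pixels), "position" and "rotation" of the camera in the world. Camera axes: x right, y down, z forward; pixel columns grow to the right and rows downward; lengths in m; the calibration is good to about 2 mm. A picture is of the moment at which its call begins. There is no depth.
- finish_job(): hands the job in; it is judged then, once.
The state is a dict: "clock": time; "q": joint angles; "qd": joint speeds; "joint_torque": joint torques, N m; "tool_pos": TCP position; "eef_rot": TCP orientation; "contact_force": force on the tool from outside, world axes, zero at the start; "moment": the same for the moment, N m; "opening": opening from 0.0 (shut) to 1.0 (fully open); "finger_force": force on a finger pad.
Only numpy, scipy, OpenCV 4.12 (cv2) and the standard library are available. Lean on these libraries where they do the work, as an engineer would, in place of code of your own. Each camera call takes 0.05 s, during which the arm holds its last target. There are 200 camera calls.

## Working session

There is one attempt and no reset: what is moved stays moved. The work goes in short steps, Python scripts to look and compute and a tool call to move; the robot and the scene stay as the last step left them, time stands still between calls to the robot, and variables do not carry over. Pictures are saved under pics/ and viewed, at most 10 in all, crops included, and the job is handed in when it is done.

Besides the shell and the picture viewer there is one more tool, called by a JSON object that holds its "name" and its "arguments". step_arm: Moves the arm, as the interface text tells. Its arguments: {"type":"object","properties":{"steps":{"type":"array"},"claw":{"type":"number"},"grip_force":{"type":"number"}},"required":["steps"]}

```bash
mkdir -p pics
python3 - <<'E'
from plant import sensors, vision, r
import cv2,numpy as np,pickle
s=sensors.get_state();print(s,r.tip_extent)
for n in("side","top"):
    d=vision.snapshot(n);cv2.imwrite(f"pics/{n}0.png",d["img"][:,:,::-1]);pickle.dump(d,open(f"pics/{n}0.pkl","wb"))
    print(n,d["fx"],d["fy"],d["cx"],d["cy"],d["position"],np.round(d["rotation"],4).tolist())
E
```

```text
{'clock': 0.0, 'q': array([ 1.30479654,  0.68999894, -0.19452568,  1.56634187,  0.15729884,
        0.90249944, -0.21512694]), 'qd': array([-0.0003469 ,  0.00097677,  0.00082727,  0.00059879, -0.00055267,
       -0.00035928,  0.00121854]), 'joint_torque': array([-5.18071029e-04, -5.27547598e+01, -1.26720853e+00, -1.53426522e+01,
       -5.26670669e-02,  6.60165548e-03,  2.13345465e-04]), 'tool_pos': array([ 0.18434148, -0.5965015 ,  0.2227016 ]), 'eef_rot': array([ 9.88780715e-01,  1.49371471e-01, -2.00029724e-04, -9.05736357e-04]), 'contact_force': array([ 0.69295801,  0.29172083, -0.29715098]), 'moment': array([-0.00115941,  0.01799944,  0.02114394]), 'finger_force': 0.0, 'opening': 0.9994249816171801} 0.019
side 556.8687830455967 556.8687830455967 315.39263179849644 238.51647179038136 [-0.29426282  0.45737728  1.00259475] [-0.4115, 0.8114, -0.3655, 0.1965]
top 467.5455612369292 467.5455612369292 321.33665004844937 236.62104539069827 [ 0.34050355 -0.14191387  1.57250712] [0.7049, -0.7044, 0.0599, -0.0584]
```

View pics/top0.png

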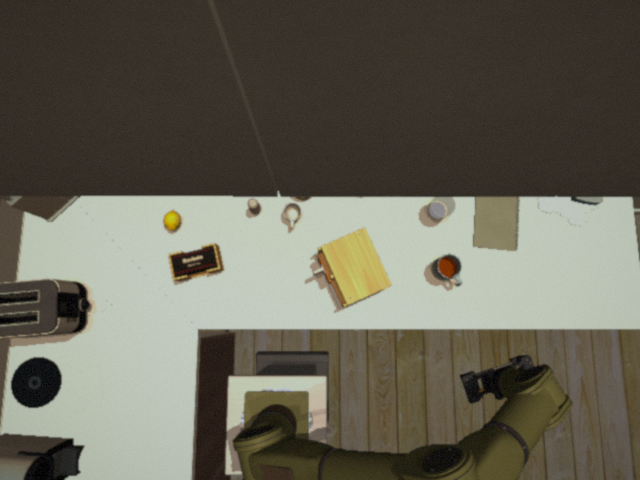

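View pics/side0.png

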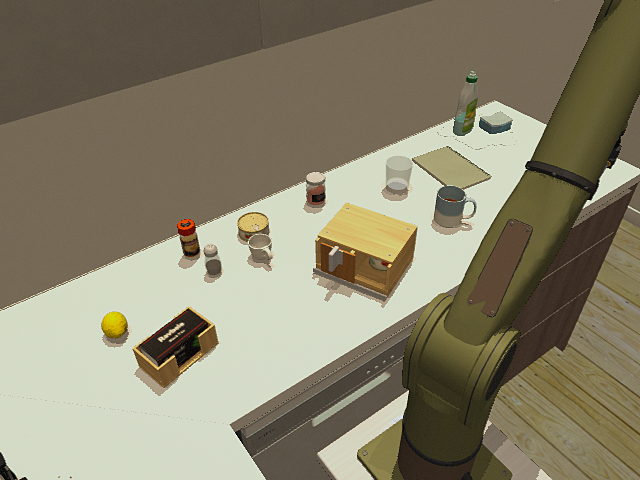

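The top view shows the organiser roof at about (354,267), with its front and pull facing left at about (318,270). The carton and holder are at (196,262), the mug at (447,268), the cup at (291,213) and the salt shaker at (253,207). The side view shows the shutter at (337,263), covering the far bay.

```bash
cat > h.py <<'E'
import numpy as np,cv2,pickle
from scipy.spatial.transform import Rotation as R
def load(n): return pickle.load(open(f"pics/{n}.pkl","rb"))
def ray(d,p):
    p=np.atleast_2d(p).astype(float)
    v=np.c_[(p[:,0]-d["cx"])/d["fx"],(p[:,1]-d["cy"])/d["fy"],np.ones(len(p))]
    return v@np.array(d["rotation"]).reshape(3,3).T
def plane(d,p,z):
    v=ray(d,p);c=np.array(d["position"]);return c+v*((z-c[2])/v[:,2])[:,None]
def proj(d,P):
    c=(np.atleast_2d(P)-d["position"])@np.array(d["rotation"]).reshape(3,3)
    return np.c_[c[:,0]/c[:,2]*d["fx"]+d["cx"],c[:,1]/c[:,2]*d["fy"]+d["cy"]]
E
python3 - <<'E'
from h import *
t=load("top0");s=load("side0")
def rect(m,box):
    mm=np.zeros_like(m);x0,y0,x1,y1=box;mm[y0:y1,x0:x1]=m[y0:y1,x0:x1]
    c=max(cv2.findContours(mm,cv2.RETR_EXTERNAL,cv2.CHAIN_APPROX_NONE)[0],key=cv2.contourArea)
    return c,cv2.boxPoints(cv2.minAreaRect(c))
def show(name,P):
    e=np.diff(np.r_[P,P[:1]],axis=0)
    print(name,np.round(P.mean(0),4),"sides",np.round(np.linalg.norm(e[:,:2],axis=1),4),"ang",np.round(np.degrees(np.arctan2(e[:,1],e[:,0])),1))
    print(np.round(P[:,:2],4).tolist())
hsv=cv2.cvtColor(t["img"],cv2.COLOR_RGB2HSV)
print(hsv[267,354],hsv[262,196],hsv[247,180],hsv[270,150],hsv[300,340])
wood=cv2.inRange(hsv,(15,90,140),(32,255,255))
c,b=rect(wood,(310,215,400,315));show("roof",plane(t,b,.111))
light=cv2.inRange(hsv,(0,0,110),(179,90,255))
c,b=rect(255-light,(160,235,232,290));show("holder",plane(t,b,.065))
dark=cv2.inRange(hsv,(0,0,0),(179,255,75))
c,b=rect(dark,(160,235,232,290));show("carton",plane(t,b,.072))
A=cv2.resize(t["img"][195:315,155:405],None,fx=3.2,fy=3.2,interpolation=cv2.INTER_CUBIC)[:, :800]
B=cv2.resize(s["img"][190:390,120:440],None,fx=2,fy=2,interpolation=cv2.INTER_CUBIC)
cv2.imwrite("pics/topcrop.png",A[:,:,::-1]);cv2.imwrite("pics/sidecrop.png",cv2.resize(s["img"][190:390,120:440],None,fx=2.5,fy=2.5,interpolation=cv2.INTER_CUBIC)[:,:,::-1])
E
```

```text
[ 27 124 196] [15 90 68] [ 45  18 203] [ 60  13 203] [ 16 149 132]Traceback (most recent call last):
  File "<stdin>", line 14, in <module>
  File "h.py", line 9, in plane
    v=ray(d,p);c=np.array(d["position"]);return c+v*((z-c[2])/v[:,2])[:,None]
  File "h.py", line 7, in ray
    return v@np.array(d["rotation"]).reshape(3,3).T
             ~~~~~~~~~~~~~~~~~~~~~~~~~~~~~~~^^^^^
ValueError: cannot reshape array of size 4 into shape (3,3)
```

```bash
sed -i 's/np.array(d\["rotation"\]).reshape(3,3)/R.from_quat(d["rotation"]).as_matrix()/' h.py
cat > m.py <<'E'
from h import *
t=load("top0");s=load("side0")
def rect(m,box):
    mm=np.zeros_like(m);x0,y0,x1,y1=box;mm[y0:y1,x0:x1]=m[y0:y1,x0:x1]
    c=max(cv2.findContours(mm,cv2.RETR_EXTERNAL,cv2.CHAIN_APPROX_NONE)[0],key=cv2.contourArea)
    return c,cv2.boxPoints(cv2.minAreaRect(c))
def show(name,P):
    e=np.diff(np.r_[P,P[:1]],axis=0)
    print(name,np.round(P.mean(0),4),"sides",np.round(np.linalg.norm(e[:,:2],axis=1),4),"ang",np.round(np.degrees(np.arctan2(e[:,1],e[:,0])),1))
    print(np.round(P[:,:2],4).tolist())
hsv=cv2.cvtColor(t["img"],cv2.COLOR_RGB2HSV)
wood=cv2.inRange(hsv,(22,90,150),(32,255,255))
c,b=rect(wood,(310,215,400,315));show("roof",plane(t,b,.111));print(b)
light=cv2.inRange(hsv,(0,0,110),(179,90,255))
c,b=rect(255-light,(160,235,232,290));show("holder",plane(t,b,.065))
dark=cv2.inRange(hsv,(0,0,0),(179,255,75))
c,b=rect(dark,(160,235,232,290));show("carton",plane(t,b,.072))
print("salt,cup,mug",plane(t,[[253,207],[291,213],[447,268]],.07).round(3).tolist())
A=cv2.resize(t["img"][195:315,155:405],None,fx=3.2,fy=3.2,interpolation=cv2.INTER_CUBIC)
cv2.imwrite("pics/topcrop.png",A[:,:,::-1]);cv2.imwrite("pics/sidecrop.png",cv2.resize(s["img"][190:390,120:440],None,fx=2.5,fy=2.5,interpolation=cv2.INTER_CUBIC)[:,:,::-1])
E
python3 m.py
```

```text
roof [ 0.494  -0.2479  0.111 ] sides [0.1628 0.2023 0.1594 0.2007] ang [ -64.8 -156.2  114.6   24.8]
[[0.5512, -0.1328], [0.6204, -0.2801], [0.4354, -0.3619], [0.369, -0.2169]]
[[317.53622 248.00107]
 [363.8699  226.489  ]
 [390.9612  284.83945]
 [344.62753 306.3515 ]]
holder [0.5106 0.2629 0.065 ] sides [0.1653 0.0952 0.1637 0.0948] ang [ -76.  -164.5  103.8   16.5]
[[0.5363, 0.3562], [0.5762, 0.1958], [0.4844, 0.1703], [0.4454, 0.3293]]
carton [0.5117 0.2661 0.072 ] sides [0.139  0.0748 0.1379 0.0746] ang [ -75.6 -164.   104.3   16.8]
[[0.5303, 0.3439], [0.5648, 0.2093], [0.4928, 0.1887], [0.4589, 0.3223]]
salt,cup,mug [[0.693, 0.08, 0.07], [0.673, -0.045, 0.07], [0.492, -0.55, 0.07]]
```

View pics/topcrop.png

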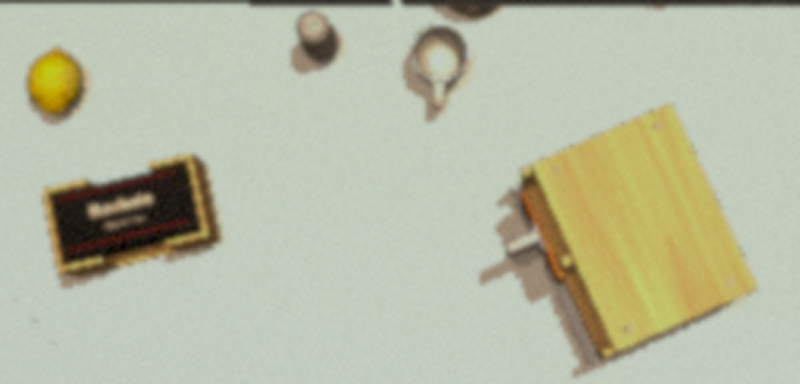

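View pics/sidecrop.png

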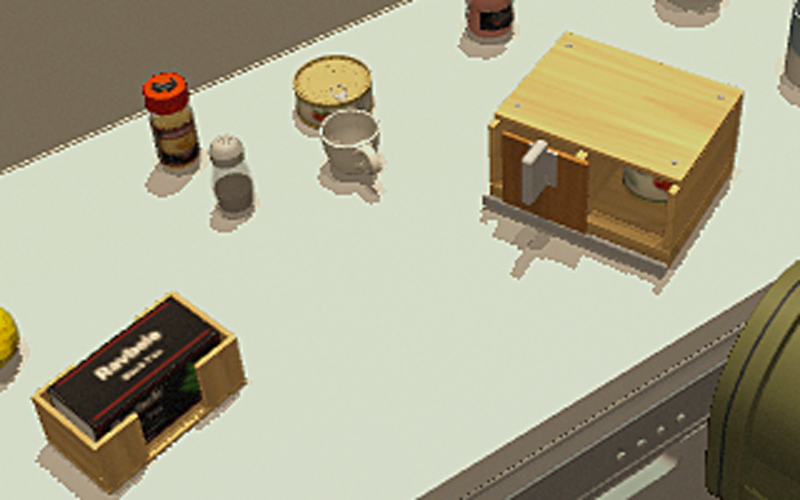

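The crops show the roof corners, the shutter in front of the far bay with its pull at side-crop (537,160), and the holder corners at side-crop (35,400), (173,292), (243,345). I'll cross-check these in the side view.

Run:
```python
from h import *
s=load("side0");t=load("top0")
f=lambda L:np.array(L)/2.5+[120,190]
P=plane(s,f([[493,120],[568,32],[743,92],[673,187]]),.111)
print("org",P[:,:2].round(4).tolist(),np.diff(P,axis=0)[:,:2].round(3).tolist())
print([round(float(np.linalg.norm(v)),3) for v in np.diff(P,axis=0)])
e=np.diff(P,axis=0);print(np.degrees(np.arctan2(e[:,1],e[:,0])))
print("mean",P.mean(0))
P=plane(s,f([[35,400],[173,292],[243,345]]),.065);e=np.diff(P,axis=0)
print("holder",P[:,:2].round(4).tolist(),np.linalg.norm(e,axis=1),np.degrees(np.arctan2(e[:,1],e[:,0])),(P[0]+P[2])/2)
# pull predicted
for yaw in(-65.4,):
  for c in([.494,-.248],):
    M=R.from_euler('z',yaw,degrees=True).as_matrix()
    o=np.r_[c,0]
    pts={"pulltop":[-.110,.049,.121],"pulltipTop":[-.127,.049,.121],"FL":[-.0825,.101,.111],"BL":[.0825,.101,.111],"BR":[.0825,-.101,.111],"FR":[-.0825,-.101,.111]}
    for k,v in pts.items():
        w=o+M@v;print(k,w.round(4),"sidecrop",((proj(s,w)-[120,190])*2.5).round(0),"topcrop",((proj(t,w)-[155,195])*3.2).round(0))
```

```text
org [[0.5476, -0.134], [0.6147, -0.2801], [0.4324, -0.3581], [0.3711, -0.2116]] [[0.067, -0.146], [-0.182, -0.078], [-0.061, 0.147]]
[0.161, 0.198, 0.159]
[ -65.30873923 -156.84407131  112.6876179 ]
mean [ 0.49144286 -0.24594323  0.111     ]
holder [[0.5312, 0.3541], [0.5725, 0.2064], [0.4795, 0.1847]] [0.15343008 0.09547436] [ -74.39152672 -166.89349917] [0.50537414 0.26942094 0.065     ]
pulltop [ 0.4928 -0.1276  0.121 ] sidecrop [[521. 145.]] topcrop [[515. 228.]]
pulltipTop [ 0.4857 -0.1121  0.121 ] sidecrop [[513. 156.]] topcrop [[499. 235.]]
FL [ 0.5515 -0.1309  0.111 ] sidecrop [[488. 119.]] topcrop [[518. 169.]]
BL [ 0.6202 -0.281   0.111 ] sidecrop [[565.  29.]] topcrop [[669. 101.]]
BR [ 0.4365 -0.3651  0.111 ] sidecrop [[745.  87.]] topcrop [[758. 286.]]
FR [ 0.3678 -0.215   0.111 ] sidecrop [[678. 187.]] topcrop [[605. 358.]]
```

```bash
cat >> h.py <<'E'
YAW=-65.5;C=np.array([.492,-.2468,0.])
M=R.from_euler('z',YAW,degrees=True).as_matrix()
def org(p): return C+M@np.array(p,float)
def inorg(w): return (np.array(w)-C)@M
def go(*targets):
    """print moves in tool axes (cm) and tool-z turn (deg) to each world target (x,y,z,psi)"""
    from plant import sensors
    s=sensors.get_state();T=R.from_quat(s["eef_rot"]).as_matrix();p=s["tool_pos"]
    psi=np.degrees(np.arctan2(T[1,0],T[0,0]))
    print("t",s["clock"],"pos",p.round(4),"psi",psi.round(2),"tilt z",T[:,2].round(3),"org",inorg(p).round(4))
    for x in targets:
        d=np.array(x[:3])-p;c,q=np.cos(np.radians(psi)),np.sin(np.radians(psi))
        print(x,"shift cm",(100*np.array([c*d[0]+q*d[1],q*d[0]-c*d[1],-d[2]])).round(2),"turn z",round(-(x[3]-psi),1))
        p=np.array(x[:3]);psi=x[3]
E
python3 - <<'E'
from h import *
t=load("top0");s=load("side0")
a=plane(t,np.array([[508,248],[540,234]])/3.2+[155,195],.121);print(inorg(a).round(4))
img=s["img"];hsv=cv2.cvtColor(img,cv2.COLOR_RGB2HSV)
m=cv2.inRange(hsv,(0,0,110),(179,60,255))[235:280,325:347]
ys,xs=np.nonzero(m);print("side pull px",xs.min()+325,xs.max()+325,ys.min()+235,ys.max()+235,len(xs))
for u in(0.,.01,.015,.02):
    print(u,proj(s,[org([-.127,.049-u,.121]),org([-.127,.049-u,.063]),org([-.092,.049-u,.121]),org([-.092,.049-u,.063])]).round(0).tolist())
    print("  shutter top edges",proj(s,[org([-.092,.096-u,.109]),org([-.092,.002-u,.109])]).round(0).tolist())
go((*org([-.110,.040,.2]),114.5),(*org([-.110,.040,.105]),114.5))
E
```

```text
[[-0.1222  0.0346  0.121 ]
 [-0.0883  0.0341  0.121 ]]
side pull px 325 342 246 279 68
0.0 [[325.0, 253.0], [325.0, 271.0], [332.0, 244.0], [332.0, 262.0]]
  shutter top edges [[315.0, 242.0], [350.0, 254.0]]
0.01 [[329.0, 254.0], [329.0, 272.0], [336.0, 246.0], [336.0, 263.0]]
  shutter top edges [[319.0, 243.0], [353.0, 256.0]]
0.015 [[331.0, 255.0], [331.0, 273.0], [338.0, 246.0], [338.0, 264.0]]
  shutter top edges [[321.0, 244.0], [355.0, 256.0]]
0.02 [[333.0, 256.0], [333.0, 273.0], [340.0, 247.0], [339.0, 265.0]]
  shutter top edges [[322.0, 244.0], [357.0, 257.0]]
t 0.1 pos [ 0.1844 -0.5966  0.2228] psi 17.18 tilt z [-0.001  0.002 -1.   ] org [ 0.1907 -0.425   0.2228]
(np.float64(0.48278219414287543), np.float64(-0.13011653049733066), np.float64(0.2), 114.5) shift cm [ 42.29 -35.75   2.28] turn z -97.3
(np.float64(0.48278219414287543), np.float64(-0.13011653049733066), np.float64(0.105), 114.5) shift cm [0.  0.  9.5] turn z -0.0
```

{"name": "step_arm", "arguments": {"steps": [[[4.17, -3.54, 0.2], [0, 0, 0]], [[4.17, -3.54, 0.2], [0, 0, 0]], [[4.17, -3.54, 0.2], [0, 0, 0]], [[4.17, -3.54, 0.2], [0, 0, 0]], [[4.17, -3.54, 0.2], [0, 0, 0]], [[4.17, -3.54, 0.2], [0, 0, 0]], [[4.17, -3.54, 0.2], [0, 0, 0]], [[4.17, -3.54, 0.2], [0, 0, 0]], [[4.17, -3.54, 0.2], [0, 0, 0]], [[4.17, -3.54, 0.2], [0, 0, 0]]], "claw": 0.2}}

```text
clock: 1.35
tool_pos: [0.4791, -0.1342, 0.2033]
eef_rot: [0.989, 0.149, -0.0, 0.0]
contact_force: [0.0, -0.3, 0.6]
opening: 0.6
finger_force: 0.0
```

{"name": "step_arm", "arguments": {"steps": [[[0, 0, 0], [0, 0, -9.7]], [[0, 0, 0], [0, 0, -9.7]], [[0, 0, 0], [0, 0, -9.7]], [[0, 0, 0], [0, 0, -9.7]], [[0, 0, 0], [0, 0, -9.7]], [[0, 0, 0], [0, 0, -9.7]], [[0, 0, 0], [0, 0, -9.7]], [[0, 0, 0], [0, 0, -9.7]], [[0, 0, 0], [0, 0, -9.7]], [[0, 0, 0], [0, 0, -10]], [[0, 0, 0], [0, 0, 0]]]}}

```text
clock: 2.72
tool_pos: [0.4781, -0.1359, 0.2032]
eef_rot: [0.542, 0.84, 0.0, -0.0]
contact_force: [0.3, -0.0, 0.2]
opening: 0.601
finger_force: 0.0
```

```bash
python3 -c "
from h import *
go((*org([-.107,.034,.2]),114.5),(*org([-.107,.034,.102]),114.5))"
```

```text
t 2.725 pos [ 0.4781 -0.1359  0.2032] psi 114.36 tilt z [-0.001  0.001 -1.   ] org [-0.1067  0.0334  0.2032]
(np.float64(0.4785665062455849), np.float64(-0.13533457376589772), np.float64(0.2), 114.5) shift cm [0.03 0.06 0.32] turn z -0.1
(np.float64(0.4785665062455849), np.float64(-0.13533457376589772), np.float64(0.102), 114.5) shift cm [0.  0.  9.8] turn z -0.0
```

{"name": "step_arm", "arguments": {"steps": [[[0, 0, 3], [0, 0, 0]], [[0, 0, 3], [0, 0, 0]], [[0, 0, 2.1], [0, 0, 0]], [[0, 0, 2], [0, 0, 0]], [[0, 0, 0], [0, 0, 0]]]}}

```text
clock: 3.35
tool_pos: [0.4775, -0.1356, 0.1015]
eef_rot: [0.542, 0.84, -0.001, -0.001]
contact_force: [0.5, 0.8, -0.7]
opening: 0.599
finger_force: 0.0
```

{"name": "step_arm", "arguments": {"steps": [[[0, 0, 0], [0, 0, 0]], [[0, 0, 0], [0, 0, 0]], [[0, 0, 0], [0, 0, 0]], [[0, 0, 0], [0, 0, 0]], [[0, 0, 0], [0, 0, 0]]], "claw": -1, "grip_force": 20}}

```text
clock: 3.98
tool_pos: [0.4792, -0.1357, 0.1029]
eef_rot: [0.541, 0.841, 0.0, 0.001]
contact_force: [0.9, -0.0, 2.1]
opening: 0.128
finger_force: 20.0
```

{"name": "step_arm", "arguments": {"steps": [[[0, -1, 0], [0, 0, 0]], [[0, -1.2, 0], [0, 0, 0]], [[0, -1.2, 0], [0, 0, 0]], [[0, -1.2, 0], [0, 0, 0]], [[0, -1.2, 0], [0, 0, 0]], [[0, -1.2, 0], [0, 0, 0]], [[0, -1, 0], [0, 0, 0]], [[0, 0, 0], [0, 0, 0]]]}}

```text
clock: 4.97
tool_pos: [0.4078, -0.1676, 0.1029]
eef_rot: [0.541, 0.841, 0.003, 0.002]
contact_force: [4.9, 3.7, -0.2]
opening: 0.131
finger_force: 20.0
```

{"name": "step_arm", "arguments": {"steps": [[[0, -0.3, 0], [0, 0, 0]], [[0, -0.3, 0], [0, 0, 0]], [[0, 0, 0], [0, 0, 0]]]}}

```text
clock: 5.35
tool_pos: [0.4077, -0.1676, 0.1031]
eef_rot: [0.539, 0.842, 0.007, 0.004]
contact_force: [12.9, 7.4, -7.9]
opening: 0.128
finger_force: 20.0
```

```bash
python3 -c "
from h import *
go()"
```

```text
t 5.35 pos [ 0.4077 -0.1676  0.1031] psi 114.73 tilt z [ 0.015  0.007 -1.   ] org [-0.107  -0.0439  0.1031]
```

{"name": "step_arm", "arguments": {"steps": [[[0, 0.5, 0], [0, 0, 0]], [[0, 0, 0], [0, 0, 0]], [[0, 0, 0], [0, 0, 0]]], "claw": 0.2}}

```text
clock: 5.72
tool_pos: [0.403, -0.17, 0.1023]
eef_rot: [0.542, 0.841, -0.001, -0.001]
contact_force: [-0.7, -0.3, 0.2]
opening: 0.446
finger_force: 0.0
```

{"name": "step_arm", "arguments": {"steps": [[[0, 0, -3], [0, 0, 0]], [[0, 0, -4], [0, 0, 0]], [[0, 0, -4], [0, 0, 0]], [[0, 0, 0], [0, 0, 0]]], "claw": 1}}

```text
clock: 6.22
tool_pos: [0.4053, -0.1702, 0.2144]
eef_rot: [0.542, 0.841, 0.0, 0.002]
contact_force: [0.7, 0.4, -0.0]
opening: 0.898
finger_force: 0.0
```

```bash
python3 -c "
from h import *
go((.509,.266,.2,105),(.509,.266,.042,105))"
```

```text
t 6.225 pos [ 0.4053 -0.1702  0.2144] psi 114.39 tilt z [ 0.004 -0.002 -1.   ] org [-0.1056 -0.0471  0.2144]
(0.509, 0.266, 0.2, 105) shift cm [35.45 27.46  1.44] turn z 9.4
(0.509, 0.266, 0.042, 105) shift cm [ 0.   0.  15.8] turn z 0
```

{"name": "step_arm", "arguments": {"steps": [[[4.43, 3.43, 0], [0, 0, 0]], [[4.43, 3.43, 0], [0, 0, 0]], [[4.43, 3.43, 0], [0, 0, 0]], [[4.43, 3.43, 0], [0, 0, 0]], [[4.43, 3.43, 0], [0, 0, 0]], [[4.43, 3.43, 0], [0, 0, 0]], [[4.43, 3.43, 0], [0, 0, 0]], [[4.43, 3.43, 0], [0, 0, 9.4]], [[0, 0, 0], [0, 0, 0]]]}}

```text
clock: 7.35
tool_pos: [0.5062, 0.2721, 0.2112]
eef_rot: [0.606, 0.796, 0.001, -0.001]
contact_force: [-0.6, -0.9, 0.3]
opening: 0.997
finger_force: 0.0
```

```bash
cat > look.py <<'E'
import sys,pickle,cv2
from plant import vision
for n in("side","top"):
    d=vision.snapshot(n);k=n+sys.argv[1];pickle.dump(d,open(f"pics/{k}.pkl","wb"));cv2.imwrite(f"pics/{k}.png",d["img"][:,:,::-1])
E
python3 look.py 1
python3 - <<'E'
from h import *
go((.509,.266,.042,105))
s=load("side1");im=cv2.resize(s["img"][190:390,120:440],None,fx=2.5,fy=2.5,interpolation=cv2.INTER_CUBIC)
for u,col in((0,(255,0,0)),(.005,(0,0,255))):
    for p in([-.0825,.101,.111],[-.0825,-.101,.111],[.0825,.101,.111],[.0825,-.101,.111],[-.0825,.093,.025],[-.0825,.005,.025],[-.092,-.002,.109],[-.092,-.096,.109],[-.127,-.049,.121]):
        q=p.copy();q[1]+=u
        x=((proj(s,org(q))[0]-[120,190])*2.5).astype(int);cv2.circle(im,tuple(int(v) for v in x),3,col,1)
cv2.imwrite("pics/sc1.png",im[:,:,::-1])
E
```

```text
t 7.45 pos [0.5066 0.2657 0.2108] psi 105.18 tilt z [-0.002 -0.004 -1.   ] org [-0.4603  0.2259  0.2108]
(0.509, 0.266, 0.042, 105) shift cm [-0.03  0.24 16.88] turn z 0.2
```

View pics/sc1.png

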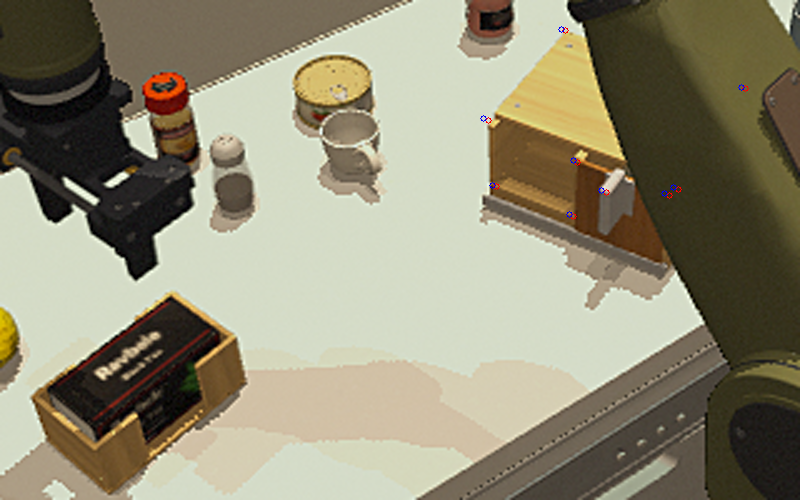

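The view confirms that the shutter is fully aside with its edge at the centre post (576,160), the far bay is open, and the holder is undisturbed. Next I descend on the carton.

{"name": "step_arm", "arguments": {"steps": [[[0, 0.2, 3], [0, 0, 0]], [[0, 0, 3], [0, 0, 0]], [[0, 0, 3], [0, 0, 0]], [[0, 0, 2], [0, 0, 0]], [[0, 0, 0], [0, 0, 0]]]}}

```text
clock: 8.07
tool_pos: [0.5085, 0.2637, 0.1007]
eef_rot: [0.609, 0.793, -0.003, -0.0]
contact_force: [0.5, -0.2, -0.3]
opening: 1.003
finger_force: 0.0
```

{"name": "step_arm", "arguments": {"steps": [[[0, 0, 1], [0, 0, 0]], [[0, 0, 1], [0, 0, 0]], [[0, 0, 1], [0, 0, 0]], [[0, 0, 1], [0, 0, 0]], [[0, 0, 1], [0, 0, 0]], [[0, 0, 0.8], [0, 0, 0]], [[0, 0, 0], [0, 0, 0]]]}}

```text
clock: 8.95
tool_pos: [0.5092, 0.2672, 0.0438]
eef_rot: [0.608, 0.794, -0.001, -0.0]
contact_force: [-0.1, -0.6, 0.7]
opening: 0.998
finger_force: 0.0
```

{"name": "step_arm", "arguments": {"steps": [[[0, 0, 0], [0, 0, 0]], [[0, 0, 0], [0, 0, 0]], [[0, 0, 0], [0, 0, 0]], [[0, 0, 0], [0, 0, 0]]], "claw": -1, "grip_force": 15}}

```text
clock: 9.45
tool_pos: [0.5139, 0.2688, 0.0458]
eef_rot: [0.609, 0.793, 0.004, 0.002]
contact_force: [6.9, 1.8, -1.8]
opening: 0.774
finger_force: 15.0
```

{"name": "step_arm", "arguments": {"steps": [[[0, 0.6, 0], [0, 0, 0]], [[0, 0, 0], [0, 0, 0]], [[0, 0, -1], [0, 0, 0]], [[0, 0, -2], [0, 0, 0]], [[0, 0, -2], [0, 0, 0]], [[0, 0, -3], [0, 0, 0]], [[0, 0, -3], [0, 0, 0]], [[0, 0, 0], [0, 0, 0]]], "grip_force": 20}}

```text
clock: 10.45
tool_pos: [0.5165, 0.2699, 0.1568]
eef_rot: [0.608, 0.794, 0.002, 0.001]
contact_force: [-0.4, -0.0, -0.6]
opening: 0.776
finger_force: 20.0
```

```bash
sed -i 's/C=np.array.*/C=np.array([.4966,-.2447,0.])/;s/^YAW=-65.5;/YAW=-65.7;/' h.py; python3 -c "
from h import *
go((.52,.045,.155,114.3),(.52,.045,.04,114.3))"
```

```text
t 10.45 pos [0.5165 0.2699 0.1568] psi 105.07 tilt z [ 0.004  0.003 -1.   ] org [-0.4609  0.2299  0.1568]
(0.52, 0.045, 0.155, 114.3) shift cm [-21.81  -5.51   0.18] turn z -9.2
(0.52, 0.045, 0.04, 114.3) shift cm [ 0.   0.  11.5] turn z -0.0
```

{"name": "step_arm", "arguments": {"steps": [[[-3.6, -0.92, 0], [0, 0, 0]], [[-3.6, -0.92, 0], [0, 0, 0]], [[-3.6, -0.92, 0], [0, 0, 0]], [[-3.6, -0.92, 0], [0, 0, 0]], [[-3.6, -0.92, 0], [0, 0, 0]], [[-3.8, -0.9, 0], [0, 0, -4.6]], [[0, 0, 0], [0, 0, -4.6]], [[0, 0, 0], [0, 0, 0]]]}}

```text
clock: 11.45
tool_pos: [0.5182, 0.0437, 0.1536]
eef_rot: [0.543, 0.84, -0.0, -0.001]
contact_force: [0.5, 0.1, -0.4]
opening: 0.772
finger_force: 20.0
```

{"name": "step_arm", "arguments": {"steps": [[[0, 0, 3], [0, 0, 0]], [[0, 0, 3], [0, 0, 0]], [[0, 0, 2], [0, 0, 0]], [[0, 0, 1.5], [0, 0, 0]], [[0, 0, 1], [0, 0, 0]], [[0, 0, 0.6], [0, 0, 0]], [[0, 0, 0], [0, 0, 0]]]}}

```text
clock: 12.32
tool_pos: [0.519, 0.0443, 0.0435]
eef_rot: [0.543, 0.84, -0.0, 0.0]
contact_force: [-0.2, -0.3, -0.4]
opening: 0.774
finger_force: 20.0
```

{"name": "step_arm", "arguments": {"steps": [[[0, 0, 0.2], [0, 0, 0]], [[0, 0, 0.2], [0, 0, 0]], [[0, 0, 0], [0, 0, 0]]]}}

```text
clock: 12.7
tool_pos: [0.519, 0.0441, 0.0396]
eef_rot: [0.543, 0.84, 0.0, 0.0]
contact_force: [1.0, 0.6, -0.2]
opening: 0.771
finger_force: 20.0
```

{"name": "step_arm", "arguments": {"steps": [[[0, 0, 0], [0, 0, 0]], [[0, 0, 0], [0, 0, 0]], [[0, 0, 0], [0, 0, 0]], [[0, 0, 0], [0, 0, 0]]], "claw": 1}}

```text
clock: 13.2
tool_pos: [0.519, 0.0442, 0.0396]
eef_rot: [0.543, 0.84, 0.0, 0.0]
contact_force: [0.0, 0.6, 0.6]
opening: 0.997
finger_force: 0.0
```

{"name": "step_arm", "arguments": {"steps": [[[0, 0, -2], [0, 0, 0]], [[0, 0, -3], [0, 0, 0]], [[0, 0, -3], [0, 0, 0]], [[0, 0, -3], [0, 0, 0]], [[0, 0, 0], [0, 0, 0]]]}}

```text
clock: 13.82
tool_pos: [0.5203, 0.0445, 0.1513]
eef_rot: [0.543, 0.84, 0.001, 0.002]
contact_force: [-0.4, 0.9, -0.5]
opening: 1.0
finger_force: 0.0
```

```bash
python3 -c "
from h import *
go()"; python3 look.py 2;  python3 - <<'E'
from h import *
s=load("side2");im=cv2.resize(s["img"][190:390,120:440],None,fx=2.5,fy=2.5,interpolation=cv2.INTER_CUBIC)
cv2.imwrite("pics/sc2.png",im[:,:,::-1])
E
```

```text
t 13.825 pos [0.5203 0.0445 0.1513] psi 114.25 tilt z [ 0.004  0.001 -1.   ] org [-0.2538  0.1406  0.1513]
```

View pics/sc2.png

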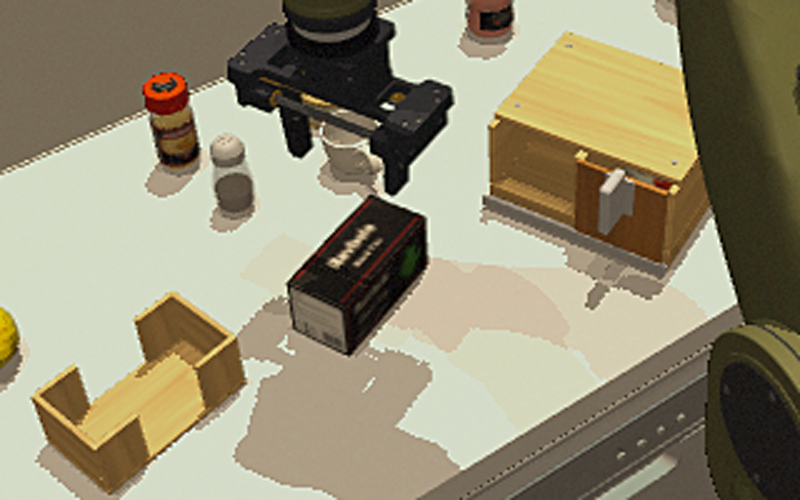

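The carton stands free on the worktop. Its top corners in the side crop are at (290,288), (352,313), (427,218) and (372,197). The holder is empty and the bystanders haven't moved.

Run:
```python
from h import *
s=load("side2");t=load("top2")
P=plane(s,np.array([[290,288],[352,313],[427,218],[372,197]])/2.5+[120,190],.066)
e=np.diff(P,axis=0);print(P[:,:2].round(4).tolist(),np.linalg.norm(e,axis=1).round(4),np.degrees(np.arctan2(e[:,1],e[:,0])).round(1),P.mean(0).round(4))
print("trailing end mid",P[:2].mean(0).round(4),"org",inorg(P[:2].mean(0)).round(4),"lead org",inorg(P[2:].mean(0)).round(4))
```

```text
[[0.5124, 0.1191], [0.4533, 0.0895], [0.5125, -0.0303], [0.5683, -0.0036]] [0.066  0.1336 0.0618] [-153.5  -63.7   25.6] [0.5116 0.0437 0.066 ]
trailing end mid [0.4829 0.1043 0.066 ] org [-0.3237  0.1311  0.066 ] lead org [-0.1896  0.1336  0.066 ]
```

{"name": "step_arm", "arguments": {"steps": [[[3, 0, 0], [0, 0, 0]], [[2.7, 0, 2], [0, 0, 0]], [[0, 0, 2.5], [0, 0, 0]], [[0, 0, 2], [0, 0, 0]], [[0, 0, 1.5], [0, 0, 0]], [[0, 0, 1.5], [0, 0, 0]], [[0, 0, 0], [0, 0, 0]]]}}

```text
clock: 14.8
tool_pos: [0.4945, 0.0958, 0.0532]
eef_rot: [0.542, 0.84, -0.001, -0.001]
contact_force: [0.6, -0.4, -0.2]
opening: 0.999
finger_force: 0.0
```

{"name": "step_arm", "arguments": {"steps": [[[0, 0, 0], [0, 0, 0]], [[0, 0, 0], [0, 0, 0]], [[0, 0, 0], [0, 0, 0]], [[0, 0, 0], [0, 0, 0]], [[0, 0, 0], [0, 0, 0]]], "claw": -1, "grip_force": 40}}

```text
clock: 15.42
tool_pos: [0.4956, 0.0961, 0.0546]
eef_rot: [0.543, 0.84, 0.0, 0.0]
contact_force: [0.5, -0.1, 0.7]
opening: 0.458
finger_force: 0.0
```

{"name": "step_arm", "arguments": {"steps": [[[0, 0, -0.8], [0, 0, 0]], [[0, 0, -1.4], [0, 0, 0]], [[0, 0, -1.2], [0, 0, 0]], [[0, 0, 0], [0, 0, 0]], [[0, 0, 0], [0, 0, 0]]]}}

```text
clock: 16.05
tool_pos: [0.4955, 0.096, 0.0886]
eef_rot: [0.543, 0.84, 0.0, 0.0]
contact_force: [1.1, -0.4, -0.2]
opening: 0.006
finger_force: 0.0
```

```bash
python3 -c "
from h import *
go((*org([-.25,.049,.088]),114.3),(*org([-.105,.049,.088]),114.3))"; python3 look.py 3;  python3 - <<'E'
from h import *
s=load("side3");im=cv2.resize(s["img"][190:390,120:440],None,fx=2.5,fy=2.5,interpolation=cv2.INTER_CUBIC)
cv2.imwrite("pics/sc3.png",im[:,:,::-1])
E
```

```text
t 16.05 pos [0.4955 0.096  0.0886] psi 114.26 tilt z [ 0. -0. -1.] org [-0.3109  0.1392  0.0886]
(np.float64(0.43838017090385967), np.float64(0.003315022730511624), np.float64(0.08799999999999998), 114.3) shift cm [-6.1  -9.02  0.06] turn z -0.0
(np.float64(0.4980497529016004), np.float64(-0.12883845238162794), np.float64(0.08799999999999998), 114.3) shift cm [-14.5  -0.   -0. ] turn z -0.0
```

View pics/sc3.png

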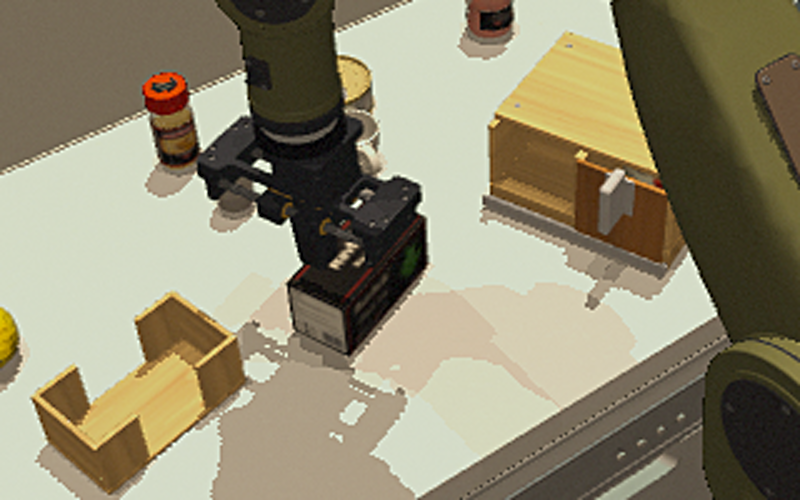

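The fingers closed on nothing and the carton is unmoved, with corners still at (290,288) and (352,313). The fingertips show at about (312,265), so I'll compare camera with kinematics there.

Run:
```python
from h import *
s=load("side3");p=np.array([.4955,.096,.0886])
f=lambda w:((proj(s,w)-[120,190])*2.5).round(0).tolist()
print("TCP",f(p),"tip",f(p-[0,0,.019]))
u=M@[1,0,0];v=M@[0,1,0]
for a in(-.009,.009):
  for b in(-.0175,.0175): print(a,b,f(p-[0,0,.019]+a*u+b*v))
im=s["img"][235:345,190:300];im=cv2.resize(im,None,fx=5.4,fy=5.4,interpolation=cv2.INTER_CUBIC);im=cv2.convertScaleAbs(im,alpha=2,beta=20)
cv2.imwrite("pics/z3.png",im[:,:,::-1])
```

```text
TCP [[319.0, 271.0]] tip [[321.0, 285.0]]
-0.009 -0.0175 [[331.0, 299.0]]
-0.009 0.0175 [[299.0, 285.0]]
0.009 -0.0175 [[343.0, 286.0]]
0.009 0.0175 [[311.0, 272.0]]
```

View pics/z3.png

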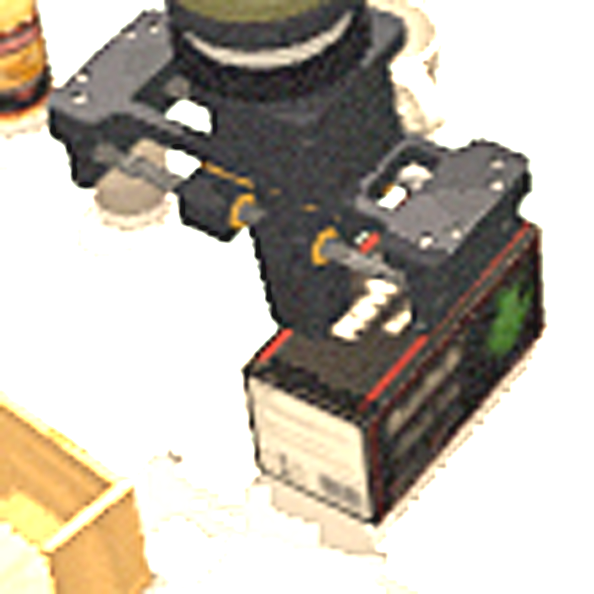

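Run:
```python
from h import *
s=load("side2");p=np.array([.5203,.0445,.1513])
f=lambda w:((proj(s,w)-[120,190])*2.5).round(0)[0].tolist()
u=M@[1,0,0];v=M@[0,1,0]
for z in(0,.019):
 for b in(-.0615,-.044,.044,.0615): print(z,b,[f(p-[0,0,z]+a*u+b*v) for a in(-.009,.009)])
print("sc1");p=np.array([.5066,.2657,.2108])
for z in(0,.019): print(z,[f(p-[0,0,z]+b*R.from_euler('z',15,degrees=True).apply([1,0,0])) for b in(-.053,.053)])
for n in("side2","side3"):
    im=load(n)["img"];c=im[215:300,200:310];c=cv2.resize(c,None,fx=5,fy=5,interpolation=cv2.INTER_CUBIC);cv2.imwrite(f"pics/{n}z.png",cv2.convertScaleAbs(c,alpha=2.5,beta=20)[:,:,::-1])
from plant import sensors
print(sensors.get_state())
```

```text
0 -0.0615 [[401.0, 210.0], [412.0, 198.0]]
0 -0.044 [[384.0, 204.0], [395.0, 191.0]]
0 0.044 [[302.0, 170.0], [313.0, 159.0]]
0 0.0615 [[286.0, 164.0], [298.0, 152.0]]
0.019 -0.0615 [[402.0, 226.0], [413.0, 213.0]]
0.019 -0.044 [[385.0, 219.0], [396.0, 206.0]]
0.019 0.044 [[304.0, 186.0], [316.0, 174.0]]
0.019 0.0615 [[288.0, 179.0], [300.0, 168.0]]
sc1
0 [[155.0, 282.0], [69.0, 222.0]]
0.019 [[159.0, 299.0], [74.0, 238.0]]
{'clock': 16.15, 'q': array([-0.00768395,  0.7915233 , -0.45351466,  2.02911179,  0.73083699,
        0.48608369, -0.58437954]), 'qd': array([-0.00210656,  0.00322515,  0.00041645,  0.00041846, -0.00033218,
        0.00056494, -0.00067729]), 'joint_torque': array([ 7.58437067e-02, -4.76276672e+01, -4.36813608e+00, -6.90885499e+00,
       -2.76290911e-02, -2.93355191e-02, -2.42807610e-04]), 'tool_pos': array([0.49529907, 0.09599938, 0.08823877]), 'eef_rot': array([ 5.42608653e-01,  8.39985564e-01, -2.91106696e-04, -1.35227234e-04]), 'contact_force': array([-0.72168942,  0.27816019,  1.18695443]), 'moment': array([ 0.00125267, -0.17708291,  0.02226467]), 'finger_force': 0.0, 'opening': 0.004777867183897313}
```

The tips look about 25–30 mm higher than the reading implies. I'll settle it by touch, lowering the closed fingers gently onto the carton's top.

{"name": "step_arm", "arguments": {"steps": [[[0, 0, 0.4], [0, 0, 0]], [[0, 0, 0.4], [0, 0, 0]], [[0, 0, 0.2], [0, 0, 0]], [[0, 0, 0], [0, 0, 0]]]}}

```text
clock: 16.65
tool_pos: [0.4954, 0.0962, 0.0782]
eef_rot: [0.543, 0.84, -0.0, -0.0]
contact_force: [-0.5, -0.3, 0.2]
opening: 0.003
finger_force: 0.0
```

{"name": "step_arm", "arguments": {"steps": [[[0, 0, 0.4], [0, 0, 0]], [[0, 0, 0.4], [0, 0, 0]], [[0, 0, 0], [0, 0, 0]]]}}

```text
clock: 17.02
tool_pos: [0.4953, 0.0961, 0.0702]
eef_rot: [0.543, 0.84, -0.0, -0.0]
contact_force: [0.2, 0.6, 0.7]
opening: 0.005
finger_force: 0.0
```

{"name": "step_arm", "arguments": {"steps": [[[0, 0, 0.4], [0, 0, 0]], [[0, 0, 0.4], [0, 0, 0]], [[0, 0, 0], [0, 0, 0]]]}}

```text
clock: 17.4
tool_pos: [0.4953, 0.0961, 0.0622]
eef_rot: [0.543, 0.84, -0.0, -0.0]
contact_force: [-0.5, 0.1, -0.7]
opening: 0.004
finger_force: 0.0
```

{"name": "step_arm", "arguments": {"steps": [[[0, 0, 0.3], [0, 0, 0]], [[0, 0, 0.3], [0, 0, 0]], [[0, 0, 0], [0, 0, 0]]]}}

```text
clock: 17.77
tool_pos: [0.4954, 0.0961, 0.0563]
eef_rot: [0.543, 0.84, -0.0, -0.0]
contact_force: [-0.0, 0.8, 0.4]
opening: 0.003
finger_force: 0.0
```

{"name": "step_arm", "arguments": {"steps": [[[0, 0, 0.2], [0, 0, 0]], [[0, 0, 0.2], [0, 0, 0]], [[0, 0, 0], [0, 0, 0]]]}}

```text
clock: 18.15
tool_pos: [0.4954, 0.0961, 0.0524]
eef_rot: [0.543, 0.84, -0.0, -0.0]
contact_force: [-0.4, 0.5, 0.2]
opening: 0.004
finger_force: 0.0
```

{"name": "step_arm", "arguments": {"steps": [[[0, 0, 0.2], [0, 0, 0]], [[0, 0, 0.2], [0, 0, 0]], [[0, 0, 0], [0, 0, 0]]]}}

```text
clock: 18.52
tool_pos: [0.4957, 0.0962, 0.0515]
eef_rot: [0.542, 0.84, 0.0, 0.002]
contact_force: [-6.9, -1.8, 32.3]
opening: 0.005
finger_force: 16.3
```

The touch on the carton's top (z 0.066) came at a reading of 0.052, so the true fingertips sit 14 mm above the reading. I'll use tip = reading + 0.014 from here on.

{"name": "step_arm", "arguments": {"steps": [[[0, 0, -0.7], [0, 0, 0]], [[0, 0, -0.8], [0, 0, 0]], [[0, 0, 0], [0, 0, 0]], [[0, 0, 0], [0, 0, 0]], [[0, 0, 0], [0, 0, 0]], [[0, 0, 0], [0, 0, 0]], [[0, 0, 0], [0, 0, 0]], [[0, 0, 0], [0, 0, 0]], [[0, 0, 0], [0, 0, 0]]], "claw": 1}}

```text
clock: 19.65
tool_pos: [0.4955, 0.0962, 0.0635]
eef_rot: [0.543, 0.84, -0.0, 0.0]
contact_force: [0.7, -0.5, 0.3]
opening: 0.993
finger_force: 0.0
```

{"name": "step_arm", "arguments": {"steps": [[[0, 0, 0.8], [0, 0, 0]], [[0, 0, 0.8], [0, 0, 0]], [[0, 0, 0.8], [0, 0, 0]], [[0, 0, 0.8], [0, 0, 0]], [[0, 0, 0.8], [0, 0, 0]], [[0, 0, 0], [0, 0, 0]]]}}

```text
clock: 20.4
tool_pos: [0.4951, 0.0961, 0.0228]
eef_rot: [0.542, 0.84, -0.001, -0.0]
contact_force: [0.8, -0.5, -0.5]
opening: 1.0
finger_force: 0.0
```

{"name": "step_arm", "arguments": {"steps": [[[0, 0, 0], [0, 0, 0]], [[0, 0, 0], [0, 0, 0]], [[0, 0, 0], [0, 0, 0]], [[0, 0, 0], [0, 0, 0]], [[0, 0, 0], [0, 0, 0]]], "claw": -1, "grip_force": 40}}

```text
clock: 21.02
tool_pos: [0.4958, 0.0962, 0.0238]
eef_rot: [0.543, 0.84, 0.0, 0.0]
contact_force: [0.7, 0.0, 3.8]
opening: 0.773
finger_force: 40.0
```

{"name": "step_arm", "arguments": {"steps": [[[0, 0, -1], [0, 0, 0]], [[0, 0, -1.2], [0, 0, 0]], [[0, 0, -0.9], [0, 0, 0]], [[0, -2, 0], [0, 0, 0]], [[0, -2.5, 0], [0, 0, 0]], [[0, -2.5, 0], [0, 0, 0]], [[0, -2, 0], [0, 0, 0]], [[-1.5, 0, 0], [0, 0, 0]], [[-2, 0, 0], [0, 0, 0]], [[-1.5, 0, 0], [0, 0, 0]], [[0, 0, 0], [0, 0, 0]]]}}

```text
clock: 22.4
tool_pos: [0.4347, 0.0125, 0.0549]
eef_rot: [0.544, 0.839, 0.0, 0.001]
contact_force: [0.5, 0.7, -1.0]
opening: 0.77
finger_force: 40.0
```

```bash
python3 -c "
from h import *
go((*org([-.105,.049,.0545]),114.3))"; python3 look.py 4;  python3 - <<'E'
from h import *
s=load("side4")["img"][220:330,260:400];t=load("top4")["img"][215:315,270:400]
a=cv2.resize(s,(770,605),interpolation=cv2.INTER_CUBIC)[:600];
cv2.imwrite("pics/s4.png",cv2.convertScaleAbs(a,alpha=1.5,beta=10)[:,:,::-1])
E
```

```text
t 22.4 pos [0.4347 0.0125 0.0549] psi 114.11 tilt z [ 0.001 -0.    -1.   ] org [-0.2599  0.0494  0.0549]
(np.float64(0.4980497529016004), np.float64(-0.12883845238162794), np.float64(0.054499999999999986), 114.3) shift cm [-1.549e+01  1.000e-02  4.000e-02] turn z -0.2
```

View pics/s4.png

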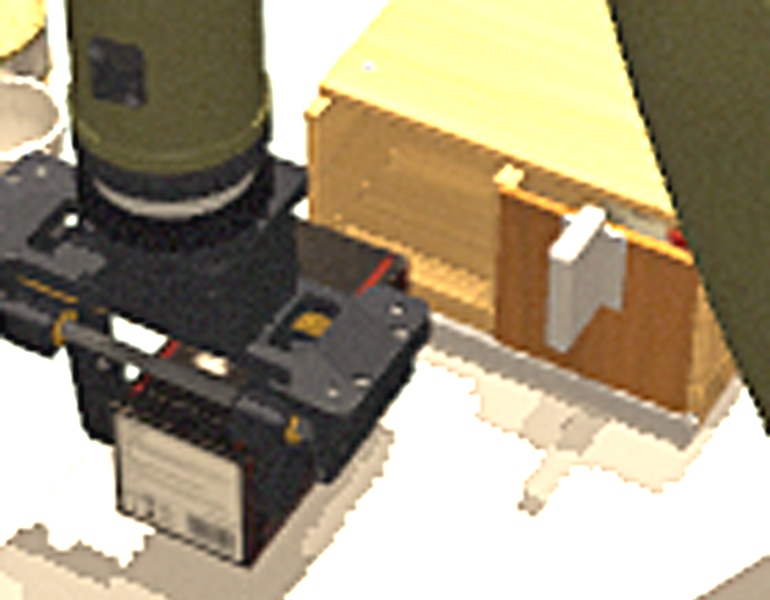

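The carton is held at its very end, its leading near-top corner at zoom (408,262). The bay mouth runs from the left wall (308,110) to the centre post (510,172). I'll compare them in camera coordinates.

Run:
```python
from h import *
s=load("side4");q=lambda x,y,z:inorg(plane(s,[[260+x/5.5,220+y/5.5]],z)[0]).round(4)
print("lead near top",q(408,262,.097));print("trail near/far bottom",q(250,562,.031),q(117,488,.031),"trail top far",q(117,408,.097))
print("wall outer top",q(306,110,.111),"post top mid",q(508,174,.111))
print("floor edge at left wall",q(316,220,.025),"floor edge at shutter",q(496,330,.025))
```

```text
lead near top [-0.1387  0.0128  0.097 ]
trail near/far bottom [-0.2664  0.0173  0.031 ] [-0.2587  0.0873  0.031 ] trail top far [-0.2703  0.0754  0.097 ]
wall outer top [-0.0882  0.0916  0.111 ] post top mid [-0.0826 -0.0058  0.111 ]
floor edge at left wall [-0.0689  0.0991  0.025 ] floor edge at shutter [-0.0924 -0.0072  0.025 ]
```

{"name": "step_arm", "arguments": {"steps": [[[0, -0.4, 0], [0, 0, 0]], [[-1.2, 0, 0], [0, 0, 0]], [[-1.5, 0, 0], [0, 0, 0]], [[-1.5, 0, 0], [0, 0, 0]], [[-1.2, 0, 0], [0, 0, 0]], [[-1, 0, 0], [0, 0, 0]], [[-1, 0, 0], [0, 0, 0]], [[-1, 0, 0], [0, 0, 0]], [[0, 0, 0], [0, 0, 0]]]}}

```text
clock: 23.62
tool_pos: [0.4652, -0.0655, 0.0544]
eef_rot: [0.543, 0.84, -0.0, 0.0]
contact_force: [-1.0, 0.3, -1.3]
opening: 0.772
finger_force: 40.0
```

{"name": "step_arm", "arguments": {"steps": [[[-1, 0, 0], [0, 0, 0]], [[-1, 0, 0], [0, 0, 0]], [[-1, 0, 0], [0, 0, 0]], [[-1, 0, 0], [0, 0, 0]], [[0, 0, 0], [0, 0, 0]]]}}

```text
clock: 24.25
tool_pos: [0.4816, -0.1023, 0.0544]
eef_rot: [0.544, 0.839, -0.0, 0.0]
contact_force: [-1.0, 0.3, -1.3]
opening: 0.776
finger_force: 40.0
```

```bash
python3 -c "
from h import *
go((*org([-.105,.045,.0545]),114.3))"; python3 look.py 5;  python3 - <<'E'
from h import *
s=load("side5")["img"][220:330,260:400]
a=cv2.resize(s,(770,605),interpolation=cv2.INTER_CUBIC)[:600];
cv2.imwrite("pics/s5.png",cv2.convertScaleAbs(a,alpha=1.5,beta=10)[:,:,::-1])
E
```

```text
t 24.25 pos [ 0.4816 -0.1023  0.0544] psi 114.15 tilt z [ 0. -0. -1.] org [-0.136   0.045   0.0544]
(np.float64(0.4944041397950586), np.float64(-0.13048450981604837), np.float64(0.054499999999999986), 114.3) shift cm [-3.1   0.01 -0.01] turn z -0.1
```

View pics/s5.png

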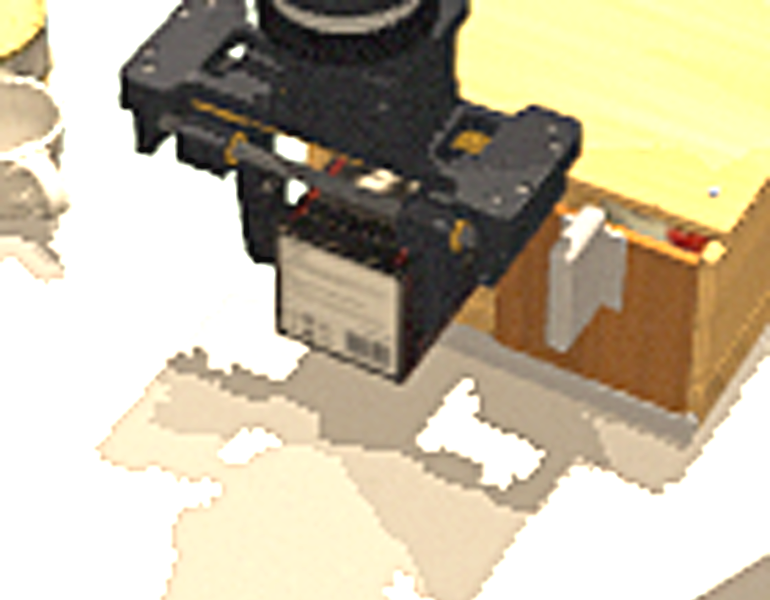

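The carton is well into the bay mouth, its trailing face at zoom (340,305), and the gripper is still outside with no contact force. I go on with small moves.

{"name": "step_arm", "arguments": {"steps": [[[-0.8, 0, 0], [0, 0, 0]], [[-0.8, 0, 0], [0, 0, 0]], [[-0.7, 0, 0], [0, 0, 0]], [[0, 0, 0], [0, 0, 0]]]}}

```text
clock: 24.85
tool_pos: [0.491, -0.123, 0.0544]
eef_rot: [0.543, 0.84, -0.0, 0.0]
contact_force: [-0.0, 0.1, -0.8]
opening: 0.776
finger_force: 40.0
```

{"name": "step_arm", "arguments": {"steps": [[[0, 0, 0.2], [0, 0, 0]], [[0, 0, 0.2], [0, 0, 0]], [[0, 0, 0], [0, 0, 0]]]}}

```text
clock: 25.22
tool_pos: [0.4906, -0.1218, 0.0503]
eef_rot: [0.542, 0.84, -0.0, -0.0]
contact_force: [0.2, 0.3, -0.2]
opening: 0.775
finger_force: 40.0
```

{"name": "step_arm", "arguments": {"steps": [[[0, 0, 0.1], [0, 0, 0]], [[0, 0, 0.1], [0, 0, 0]], [[0, 0, 0], [0, 0, 0]]]}}

```text
clock: 25.6
tool_pos: [0.4908, -0.1219, 0.0487]
eef_rot: [0.542, 0.84, 0.0, 0.0]
contact_force: [-1.5, 0.1, 2.8]
opening: 0.771
finger_force: 40.0
```

{"name": "step_arm", "arguments": {"steps": [[[0, 0, 0], [0, 0, 0]], [[0, 0, 0], [0, 0, 0]], [[0, 0, 0], [0, 0, 0]], [[0, 0, 0], [0, 0, 0]]], "claw": 1}}

```text
clock: 26.1
tool_pos: [0.4909, -0.1221, 0.0485]
eef_rot: [0.543, 0.84, 0.0, 0.0]
contact_force: [0.3, 0.7, 0.8]
opening: 0.998
finger_force: 0.0
```

{"name": "step_arm", "arguments": {"steps": [[[1.2, 0, 0], [0, 0, 0]], [[1.5, 0, 0], [0, 0, 0]], [[1.5, 0, 0], [0, 0, 0]], [[0.6, 0, -0.3], [0, 0, 0]], [[0, 0, 0], [0, 0, 0]]]}}

```text
clock: 26.72
tool_pos: [0.4711, -0.0777, 0.0518]
eef_rot: [0.542, 0.84, 0.0, 0.0]
contact_force: [-0.5, -0.4, 0.8]
opening: 1.0
finger_force: 0.0
```

{"name": "step_arm", "arguments": {"steps": [[[0, 0, 0], [0, 0, 0]], [[0, 0, 0], [0, 0, 0]], [[0, 0, 0], [0, 0, 0]], [[0, 0, 0], [0, 0, 0]], [[0, 0, 0], [0, 0, 0]], [[0, 0, 0], [0, 0, 0]], [[0, 0, 0], [0, 0, 0]], [[0, 0, 0], [0, 0, 0]], [[0, 0, 0], [0, 0, 0]], [[0, 0, 0], [0, 0, 0]]], "claw": -1, "grip_force": 10}}

```text
clock: 27.98
tool_pos: [0.4711, -0.0783, 0.0515]
eef_rot: [0.543, 0.84, -0.0, 0.0]
contact_force: [0.2, -0.3, 0.3]
opening: 0.006
finger_force: 0.0
```

```bash
python3 look.py 6
python3 - <<'E'
from h import *
go((*org([-.088,.049,.052]),114.3))
s=load("side6");im=s["img"]
hsv=cv2.cvtColor(im,cv2.COLOR_RGB2HSV)
# dark carton / whitish end panel below gripper: corners of end panel
m=cv2.inRange(hsv,(0,0,0),(179,255,60))[225:310,300:365]
print("\n".join("".join("#" if v else ("w" if im[225+2*i,300+j].min()>110 else ".") for j,v in enumerate(row)) for i,row in enumerate(m[::2])))
E
```

```text
t 28.075 pos [ 0.4711 -0.0783  0.0515] psi 114.28 tilt z [ 0. -0. -1.] org [-0.1621  0.0452  0.0515]
(np.float64(0.5050454969978873), np.float64(-0.1443323080844305), np.float64(0.051999999999999984), 114.3) shift cm [-7.41  0.38 -0.05] turn z -0.0
######################################.w.......w.w.w...wwwwwwww..
#############################..########.w....w....wwwww..w...wwww
####....#################....##########.w...............wwwwww...
#######...................############..w.w.w................wwww
#############........################.w..........w...w.w.w...w...
#####################################.ww.w...........w.wwwwwwwww.
ww.##################################.w.......w..........www.wwww
....#################################.w...www......w............w
.##..################################.wwwwwww.....w..............
www..#################################...wwwwwwwww.w...www..w....
###.w.###################################......wwwwwwwwww....ww.w
##############################################....####..wwwwwww..
###########################################################
[... 1286 characters left out ...]
...................ww....w..............
wwwwwwwwwww...............................www............w.......
wwwwwwwwwwwwwww.........................wwwwwww..................
wwwwwwwwwwwwwwwwwww....................wwwwwww........w..........
w.wwwwwww.wwwwwwwwwwwwww.............wwwwwwwwwwww................
wwwwww.........wwwwwwwwwwwwww.......wwwwwwwwwwwwwwwwww...........
wwwwww...........wwwwwwwwwwwwwwww.wwwwwwwwwwwwwwwwwwwwwww........
..wwwwwww...............wwwwwwwwwwwwwwwwwwwwwwwwwwwwwwwwww.......
ww.wwwwwwwwww................wwwwwwwwwwwwwwwwwwwwwwwwwwww......ww
w.wwwwwwwwwww..................wwwwwwwwwwwwwwwwwwwwwwww......wwww
wwwwwwwwwwwwwwwwwwwwwwww......wwwwwwwwwwwwwwwwwwwwwwwww.....wwwww
```

{"name": "step_arm", "arguments": {"steps": [[[-1, 0.4, 0], [0, 0, 0]], [[-1, 0, 0], [0, 0, 0]], [[-0.8, 0, 0], [0, 0, 0]], [[-0.8, 0, 0], [0, 0, 0]], [[-0.8, 0, 0], [0, 0, 0]], [[-0.8, 0, 0], [0, 0, 0]], [[-0.7, 0, 0], [0, 0, 0]], [[-0.6, 0, 0], [0, 0, 0]], [[0, 0, 0], [0, 0, 0]]]}}

```text
clock: 29.2
tool_pos: [0.5017, -0.1365, 0.0515]
eef_rot: [0.543, 0.84, -0.0, 0.0]
contact_force: [-0.3, 0.3, 0.2]
opening: 0.006
finger_force: 0.0
```

{"name": "step_arm", "arguments": {"steps": [[[-0.3, 0, 0], [0, 0, 0]], [[-0.3, 0, 0], [0, 0, 0]], [[-0.3, 0, 0], [0, 0, 0]], [[0, 0, 0], [0, 0, 0]]]}}

```text
clock: 29.7
tool_pos: [0.5053, -0.1445, 0.0515]
eef_rot: [0.543, 0.84, -0.0, 0.0]
contact_force: [0.2, -0.1, -0.2]
opening: 0.003
finger_force: 0.0
```

```bash
python3 -c "
from h import *
go((*org([-.084,.049,.052]),114.3))"
```

```text
t 29.7 pos [ 0.5053 -0.1445  0.0515] psi 114.25 tilt z [ 0. -0. -1.] org [-0.0877  0.0492  0.0515]
(np.float64(0.5066915544323076), np.float64(-0.14797792119097228), np.float64(0.051999999999999984), 114.3) shift cm [-0.37 -0.02 -0.05] turn z -0.0
```

{"name": "step_arm", "arguments": {"steps": [[[-0.2, 0, 0], [0, 0, 0]], [[-0.2, 0, 0], [0, 0, 0]], [[0, 0, 0], [0, 0, 0]]]}}

```text
clock: 30.08
tool_pos: [0.5069, -0.1481, 0.0515]
eef_rot: [0.543, 0.84, -0.0, 0.0]
contact_force: [1.1, 0.7, -1.0]
opening: 0.006
finger_force: 0.0
```

{"name": "step_arm", "arguments": {"steps": [[[-0.2, 0, 0], [0, 0, 0]], [[0, 0, 0], [0, 0, 0]]]}}

```text
clock: 30.32
tool_pos: [0.5078, -0.1499, 0.0515]
eef_rot: [0.543, 0.84, -0.0, 0.0]
contact_force: [0.8, 0.1, 0.1]
opening: 0.006
finger_force: 0.0
```

{"name": "step_arm", "arguments": {"steps": [[[1.5, 0, 0], [0, 0, 0]], [[2, 0, 0], [0, 0, 0]], [[1.5, 0, -2], [0, 0, 0]], [[0, 0, -4], [0, 0, 0]], [[2, 0, -4], [0, 0, 0]], [[4, 0, 0], [0, 0, 0]], [[3, 0, 0], [0, 0, 0]], [[0, 0, 0], [0, 0, 0]]], "claw": 0.2}}

```text
clock: 31.32
tool_pos: [0.4495, -0.0202, 0.1519]
eef_rot: [0.541, 0.841, 0.0, -0.0]
contact_force: [-0.2, -0.7, -0.4]
opening: 0.605
finger_force: 0.0
```

```bash
python3 look.py 7
python3 - <<'E'
from h import *
s=load("side7");im=s["img"];g=cv2.cvtColor(im,cv2.COLOR_RGB2GRAY)
x0,y0=310,236
print("cols from",x0)
for y in range(y0,292,2): print(y," ".join(f"{v//10:2d}" for v in g[y,x0:x0+50]))
for nm,e in(("end",-.0705),("flush",-.0825),("out",-.095)):
    print(nm,[proj(s,org([e,y,z])+np.r_[(M@[0,-.006,0])[:2],0]).round(1)[0].tolist() for y,z in((.083,.025),(.083,.091),(.015,.091),(.015,.025))])
go((*org([-.107,-.044,.15]),114.3),(*org([-.107,-.044,.074]),114.3))
E
```

```text
cols from 310
236  2  2  2  2  2  2  1  2  2  1  2  2  1  3  6  7  4  4  4  4  4  4  4  4  4  4  4  4  4  4  4  5  4  2  1  0  6 19 18 18 18 18 18 18 18 18 19 19 19 19
238  2  2  3  2  3  2  2  2  3  4  2  5  5  4  4  4  4  4  4  4  4  4  4  4  4  4  4  4  4  4  5  2  2  0  1  9 20 19 18 18 18 18 18 18 18 18 18 18 18 18
240  0  1  1  2  1  2  2  2  3  3  6  6  5  6  6  6  6  6  5  5  5  5  5  5  5  5  5  5  5  3  1  1  0  6 18 20 19 18 19 18 18 18 18 18 18 18 18 18 18 18
242  7  0  1  2  2  2  2  2  1  2  2  5  6  6  5  5  6  6  6  5  5  5  5  3  3  3  6  6  1  2  2  2  0  7 20 20 19 18 18 18 18 18 18 19 19 18 18 18 18 18
244  1  2  2  1  2  2  5  5  4  2  2  6  6  5  6  6  5  4  4  4  3  5  5  5  6  6  2  1  1  2  2  3  1  8 21 21 20 19 19 19 19 19 19 19 18 18 18 18 19 19
246  2  3  3  4  3  2  2  1  2  3  1  2  3  3  3  6  6  6  6  6  5  6  6  5  5  2  1  2  2  2  2  1  2  8  8 10  9 10 15 19 20 20 19 19 19 19 19 19 19 19
248  3  3  3  3  3  3  3  3  3  8  5  1  2  2  1  2  2  3  7  6  6  6  5  1  2  2  2  2  2  2  1  0  1  1  0  1  1  0  4  8 10  9  9 13 18 20 20 19 19 19
250  2  
[... 3137 characters left out ...]
1 21 21 21 21 21 21 21 21 21 21 21 21 21 22 22 15 15 16 15 16 16 16 16 16 16  9 10  9  9
end [[324.7, 263.3], [324.5, 243.8], [349.0, 252.8], [348.4, 272.3]]
flush [[322.4, 266.1], [322.1, 246.7], [346.7, 255.8], [346.2, 275.3]]
out [[319.9, 269.1], [319.6, 249.7], [344.3, 258.9], [343.9, 278.4]]
t 31.425 pos [ 0.4504 -0.0227  0.1515] psi 114.27 tilt z [ 0.    -0.001 -1.   ] org [-0.2213  0.0492  0.1515]
(np.float64(0.4124662194572938), np.float64(-0.16528648117863215), np.float64(0.14999999999999997), 114.3) shift cm [-11.44  -9.31   0.15] turn z -0.0
(np.float64(0.4124662194572938), np.float64(-0.16528648117863215), np.float64(0.07399999999999998), 114.3) shift cm [0.  0.  7.6] turn z -0.0
```

The numbers put the carton's bottom edge at pixels (333,266) to (344,270), with a strip of bay floor in front of it. It is recessed about 12 mm, so I can shut the shutter.

{"name": "step_arm", "arguments": {"steps": [[[-3.8, -3.1, 0], [0, 0, 0]], [[-3.8, -3.1, 0], [0, 0, 0]], [[-3.8, -3.1, 0], [0, 0, 0]], [[0, 0, 0], [0, 0, 0]], [[0, 0, 2], [0, 0, 0]], [[0, 0, 2], [0, 0, 0]], [[0, 0, 2], [0, 0, 0]], [[0, 0, 1.8], [0, 0, 0]], [[0, 0, 0], [0, 0, 0]]]}}

```text
clock: 32.55
tool_pos: [0.4121, -0.1638, 0.0726]
eef_rot: [0.542, 0.84, -0.0, -0.001]
contact_force: [0.3, 0.0, 0.9]
opening: 0.6
finger_force: 0.0
```

{"name": "step_arm", "arguments": {"steps": [[[0, 0, 0], [0, 0, 0]], [[0, 0, 0], [0, 0, 0]], [[0, 0, 0], [0, 0, 0]], [[0, 0, 0], [0, 0, 0]], [[0, 0, 0], [0, 0, 0]], [[0, 0, 0], [0, 0, 0]]], "claw": -1, "grip_force": 20}}

```text
clock: 33.3
tool_pos: [0.4122, -0.1644, 0.0737]
eef_rot: [0.543, 0.84, -0.0, 0.0]
contact_force: [-0.7, -0.5, 2.6]
opening: 0.135
finger_force: 20.0
```

Gripped (12 mm). I slide it shut: 9.8 cm of travel, then press lightly against the stop.

{"name": "step_arm", "arguments": {"steps": [[[0, 1, 0], [0, 0, 0]], [[0, 1.2, 0], [0, 0, 0]], [[0, 1.2, 0], [0, 0, 0]], [[0, 1.2, 0], [0, 0, 0]], [[0, 1.2, 0], [0, 0, 0]], [[0, 1.2, 0], [0, 0, 0]], [[0, 1.2, 0], [0, 0, 0]], [[0, 1, 0], [0, 0, 0]], [[0, 0, 0], [0, 0, 0]]]}}

```text
clock: 34.42
tool_pos: [0.4969, -0.1266, 0.0737]
eef_rot: [0.543, 0.84, -0.0, 0.0]
contact_force: [0.2, -2.8, 6.3]
opening: 0.134
finger_force: 20.0
```

{"name": "step_arm", "arguments": {"steps": [[[0, 0.3, 0], [0, 0, 0]], [[0, 0.3, 0], [0, 0, 0]], [[0, 0.3, 0], [0, 0, 0]], [[0, 0, 0], [0, 0, 0]]]}}

```text
clock: 34.92
tool_pos: [0.4968, -0.1267, 0.0735]
eef_rot: [0.544, 0.839, -0.007, -0.004]
contact_force: [-14.6, -7.2, 20.9]
opening: 0.134
finger_force: 19.9
```

```bash
python3 -c "
from h import *
go()"
```

```text
t 34.925 pos [ 0.4968 -0.1267  0.0735] psi 114.13 tilt z [-0.014 -0.008 -1.   ] org [-0.1075  0.0488  0.0735]
```

{"name": "step_arm", "arguments": {"steps": [[[0, -0.8, 0], [0, 0, 0]], [[0, 0, 0], [0, 0, 0]]]}}

```text
clock: 35.17
tool_pos: [0.4969, -0.1266, 0.0736]
eef_rot: [0.543, 0.84, -0.001, 0.0]
contact_force: [-2.3, -3.4, 7.5]
opening: 0.136
finger_force: 20.0
```

{"name": "step_arm", "arguments": {"steps": [[[0, 0, 0], [0, 0, 0]], [[0, 0, 0], [0, 0, 0]], [[0, 0, 0], [0, 0, 0]], [[0, 0, 0], [0, 0, 0]]], "claw": 0.2}}

```text
clock: 35.67
tool_pos: [0.497, -0.1255, 0.0734]
eef_rot: [0.542, 0.84, 0.0, -0.0]
contact_force: [-0.1, 0.2, -0.7]
opening: 0.565
finger_force: 0.0
```

{"name": "step_arm", "arguments": {"steps": [[[0, 0, -2], [0, 0, 0]], [[0, 0, -3], [0, 0, 0]], [[0, 0, -4], [0, 0, 0]], [[4, 0, 0], [0, 0, 0]], [[5, 0, 0], [0, 0, 0]], [[5, 0, 0], [0, 0, 0]], [[0, 0, 0], [0, 0, 0]]]}}

```text
clock: 36.55
tool_pos: [0.4382, 0.0055, 0.1641]
eef_rot: [0.539, 0.842, 0.001, -0.0]
contact_force: [0.2, -0.5, 0.5]
opening: 0.598
finger_force: 0.0
```

```bash
python3 look.py 8
python3 - <<'E'
from h import *
go()
s=load("side8");im=s["img"].astype(int)
for n in("side4","side8"):
    d=load(n)["img"].astype(int);print(n,"R-B and R per column")
    for y in (246,250,254,258,262,266,270): print(y," ".join(f"{d[y,x,0]//10:2d}/{d[y,x,2]//10}" for x in range(312,360)))
d0=M@[0,-.006,0]
for x,y,z in((-.092,.096,.109),(-.092,.096,.02),(-.0825,.101,.1),(-.0825,.093,.1),(-.092,.002,.109),(-.092,-.002,.109),(-.0825,.005,.103),(-.0825,-.005,.103)):
    print((x,y,z),proj(s,org([x,y,z])+d0).round(1)[0])
E
```

```text
t 36.65 pos [0.4395 0.0016 0.1636] psi 114.34 tilt z [ 0.    -0.001 -1.   ] org [-0.248   0.0494  0.1636]
side4 R-B and R per column
246 21/20 21/20 21/20 16/13 11/3 12/4 11/4 11/4 11/3 10/4 10/3 10/3 11/4 10/4 10/3 10/3 10/4 10/4 10/4 10/4 11/4 11/4 11/4 10/4 11/4 10/4 10/4 10/4 11/4 10/4 10/4 10/4 11/4 11/4 11/3 13/5 18/6 23/10 22/12 22/12 21/11 21/11 21/11 21/11 21/11 21/11 21/11 21/10
250  4/3  3/3  4/3  6/3 13/4 12/4 10/4 10/4 10/4 10/4 10/4 11/4 10/3 10/4 10/4 10/4 10/3 11/4 11/4 12/5 12/4 11/4 11/4 12/4 12/4 12/4 12/4 11/4 11/4 11/4 12/4 12/4 11/4 11/4 11/4 10/4 10/4 10/3 10/3 12/5 23/13 14/4 10/3 11/4 12/4 12/4 14/5 20/8
254  5/4  3/3  0/1  2/1 10/4 12/5 11/4 11/4 10/3 10/4 11/4 10/4 11/4 10/4 10/4 10/3 10/3 10/4 10/4 10/4 10/3 10/4 10/4 10/4 10/4 10/4 10/3 10/4 11/4 11/4 11/4 11/4 12/4 12/4 12/4 12/5 12/4 12/4 12/4 19/4 20/4 20/5 15/4  9/3  9/4 10/4 10/3 10/4
258  3/3 13/12 25/24 20/19 11/2 11/4 11/4 11/4 10/4 10/4 10/4 10/4 10/4 10/3 11/4 11/4 10/4 10/3 10/3 11/4 11/4 11/4 11/4 10/4 10/3 10/4 10/4 10/4 11/4 10/3 10/4 10/4 10/3 10/4 11/3 11/4 11/4 11/4 10/4  8/1  8/2  8/2  8
[... 2112 characters left out ...]
/7  7/3  7/0  8/2  8/2  8/1  9/2  9/2  8/2  9/2  9/2  9/2  8/2  8/2  8/2  8/2  9/2  9/2  9/2  8/1  8/1  7/3 12/4 12/4 12/4 10/3 11/4 11/4 10/4 10/4 10/3 10/3
270 24/23  8/6  9/7  9/8 10/8 10/8 12/10 13/9  9/3  7/1  8/1  7/1  8/1  8/1  8/2  7/1  7/1  8/2  7/1  8/2  8/2  8/1  8/1  9/3  8/1  9/2  9/2  9/2  9/2  8/2  9/2  9/2  9/2  9/2  9/2  8/2  8/1 10/4 12/5 12/4 12/4 11/4 11/4 10/4 10/3 11/4 11/4 11/4
(-0.092, 0.096, 0.109) [315.4 241.7]
(-0.092, 0.096, 0.02) [316.1 268.1]
(-0.0825, 0.101, 0.1) [315.7 241.6]
(-0.0825, 0.093, 0.1) [318.5 242.6]
(-0.092, 0.002, 0.109) [349.9 254.4]
(-0.092, -0.002, 0.109) [351.4 254.9]
(-0.0825, 0.005, 0.103) [350.5 253.4]
(-0.0825, -0.005, 0.103) [354.3 254.8]
```

Run:
```python
from h import *
a=load("side0")["img"].astype(int);b=load("side8")["img"].astype(int);c=load("top0")["img"].astype(int);d=load("top8")["img"].astype(int)
for n,p,q,(x0,y0,x1,y1) in(("salt s",a,b,(200,240,224,278)),("cup s",a,b,(245,232,276,265)),("mug s",a,b,(432,184,478,226)),("salt t",c,d,(244,197,264,216)),("cup t",c,d,(281,202,303,234)),("mug t",c,d,(430,252,465,290))):
    print(n,np.median(abs(p-q)[y0:y1,x0:x1]),np.mean(abs(p-q)[y0:y1,x0:x1]).round(1))
```

```text
salt s 1.0 4.7
cup s 2.0 36.6
mug s 36.5 63.2
salt t 5.0 5.8
cup t 5.0 5.3
mug t 4.0 4.6
```

```bash
python3 -c "
from plant import finish_job
print(finish_job())"
```

```text
the job is handed in; nothing more can be done
None
```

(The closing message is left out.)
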